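# Empty the delivery crate and fold it flat

### The arm

A 6-joint arm with a two-finger parallel gripper is mounted at the origin on a cart in front of the work surface, level with it; the furniture and walls round the work are solid. World frame = base frame: x ahead of the robot, y to its left, z up, the work surface at z = 0. Lengths are in m, angles in rad, forces in N, time in s.
With the tool pointing down it reaches from about 0.275 to 0.85 m from the base axis. Payload 19 kg.
Tool frame: the origin (TCP) lies at the centre of the arm's flange, where the gripper is bolted on; the fingertips stand 173 mm ahead of it and the grasp point (between the pads) lies 155 mm ahead of it; y points along the fingers, z is the direction in which the jaws open and shut, and the axes are right-handed (so a half turn about y gives the same grasp; the last joint's range is limited). The gripper opens to 85 mm and grips with 20 to 120 N. Pads are 22 mm wide; open, the fingers measure 114 mm over their backs; the gripper's body (76 mm by 85 mm) begins 54 mm behind the grasp point. The pads swing forward as they close: fully open they stand 13 mm farther back than shut.
Start: joints at [1.171, 0.15, 1.437, -0, 1.554, -0.134], TCP at [0.151, 0.555, 0.405] pointing down, gripper open.
Joint ranges: [-2.8, 2.8], [-0.68, 2.1], [0.12, 2.68], [-1.39, 4.53], [0.16, 2.79], [-2.81, 2.81]. Speed limits (rad/s): [1.89, 1.89, 2.22, 3.01, 3.01, 3.01].

### API

Orientations are given as a 3x3 rotation matrix whose columns are the frame's x, y, z axes.
In Python, from plant import arm, viewer gives the robot as it stands. The module is installed in compiled form; this text tells all that it offers.
- The arm moves only by the tool arm_command, never from a script. Its argument "plan" is a list of rows, each an object with "xyz": the shift along the tool's x, y, z in cm, a list of three; "rot": the turn, a rotation vector about the tool's x, y, z in degrees, a list of three; "fingers": the closure, from 0 (fully open) to 1 (shut). In form: [{"xyz": [tx, ty, tz], "rot": [ax, ay, az], "fingers": fingers}, ...]. A call has 1 to 12 rows; each row shifts and turns the commanded pose from where the row before left it, along the tool's axes as they then stand; what a row does not reach is not made up. A row lasts 1/8 s, in which the tool goes at most 62.5 mm and 10.7 degrees, less where a joint would pass 70% of its speed; a pose out of reach is approached as far as the arm can. A call with a gripper value outside its range is refused whole. The fingers move at their own pace and stop on an object; "newtons" is the grip in N (left out, the last holds). Time passes only in rows, so rows that do not move let the fingers close. It gives the time, the measured TCP pose, the force and the opening at its end, in the units of the state.
- arm.observe(): the state, without advancing time (a new reading comes with each control period).
- viewer.read_camera(name): name is "scene" or "top" or "wrist"; returns a dict with "color" (400x640x3 uint8, red, green, blue), "camera_matrix" (3x3 intrinsics, pixels), "R" (3x3) and "t" (3): a world point X has camera coordinates R X + t. Camera axes: x right, y down, z forward; pixel columns grow to the right and rows downward; lengths in m; the calibration is good to about 2 mm. A picture is of the moment at which its call begins. There is no depth.
- arm.hand_in(): hands the job in, once; it reports no verdict.
The state is a dict: "t": time; "joints": joint angles; "joint_vel": joint speeds; "tau": joint torques, N m; "tcp_pos": TCP position; "ee_rot": TCP orientation; "ft_force": force on the tool from outside, world axes, zero at the start; "torque": the same for the moment, N m; "width": finger opening in m.
Only numpy, scipy, OpenCV 4.12 (cv2) and the standard library are available. Lean on these libraries where they do the work, as an engineer would, in place of code of your own. Each camera call takes 0.05 s, during which the arm holds its last target. There are 200 camera calls.

### The job

Unpack the last sweet jar from the folding crate by stacking it upright on the one jar of the same kind on the counter. Then fold the empty crate flat where it stands: both short end walls in first, then the long side wall with the lower hinge, and last the other long wall on top, each pressed fully down.

Things in the scene. Friction and masses are not known exactly. Their poses are not given: they have to be found in the camera images.
- crate: Loose grey folding crate, about 1.1 kg, 140 mm (own x) by 240 mm (own y), 106 mm high with its walls up. Origin: centre of its underside; inner floor 8 mm up. Its four 6 mm walls are hinged at their lower edges and fold inward; stiff hinges hold them at any angle (about 1 N at the rim moves one). The end walls stand between the side walls and block them until folded.
- end_left (a joint): Fold angle of the short wall at the crate's +y end: 0 upright, negative leaning out, 1.571 flat just above the floor. 124 mm wide (along crate x), 92 mm from hinge to rim, 66 x 20 mm hand hole 10 mm below the rim. Hinge axis along crate x at y = +117, z = 14 mm in the crate's frame. Flat, its upper face is 17 mm above the crate's underside.
- end_right (a joint): Fold angle of the equal short wall at the crate's -y end, same meaning; hinge axis at y = -117, z = 14 mm in the crate's frame.
- side_far (a joint): Fold angle of the long wall at the crate's +x side (away from the robot), with the LOWER hinge: 0 upright, negative leaning out, 1.571 flat above the end walls. 238 mm long (along crate y), 84 mm from hinge to rim. Hinge axis along crate y at x = +67, z = 22 mm in the crate's frame. Flat, its upper face is 25 mm above the crate's underside.
- side_near (a joint): Fold angle of the long wall at the crate's -x side (towards the robot), with the HIGHER hinge: 0 upright, negative leaning out, 1.571 flat over the other long wall. 238 mm long, 76 mm from hinge to rim. Hinge axis along crate y at x = -67, z = 30 mm in the crate's frame. Flat, its upper face is 33 mm above the crate's underside.
- jar_mid (a point): Centre (half-way up) of the sweet jar that stands upright in the crate: round, clear, with a flat white screw cap, 64 mm in diameter, 100 mm high, about 0.28 kg. Its cap (top 16 mm) stands at about the height of the crate's rim. z axis up.
- stock_jar_mid (a point): Centre (half-way up) of the equal jar (64 mm in diameter, 100 mm high) that stands loose on the counter to the left of the crate; the jar from the crate goes on its flat cap, centred. z axis up.
- stick_cup: Clear cup full of candy sticks, 66 mm in diameter, sticks up to 135 mm high, loose on the counter near the stock jar; nothing can be stacked on it. Origin at its underside. Leave it alone.
- bell: Domed counter bell, 76 mm in diameter, 59 mm high, loose on the counter near the stock jar; nothing can be stacked on it. Origin at its underside. Leave it alone.
There are look-alikes about, which are no part of the job. Leave any red or yellow look-alike of the part that bears jar_mid alone.

How it is judged:
On the way, in this order (a step that is already met when the one before it is completed fails the run):
1. the jar from the crate stands upright and released on the stock jar, with both side walls still up (horizontal distance between jar_mid and stock_jar_mid below 0.02 m and height (world z) of jar_mid above 0.143 m and angle between jar_mid's own z axis and vertical below 0.1 rad and contact force between the fingers and jar below 0.1 N and value of joint each of side_far, side_near below 0.5 rad), for 0.2 s.
2. both end walls are folded down (to within about 0.17 rad of flat) while both side walls still stand (value of joint each of end_left, end_right above 1.4 rad and value of joint each of side_far, side_near below 0.8 rad), for 0.1 s.
3. the side wall with the lower hinge is folded down onto them while the other side wall still stands (value of joint side_far above 1.4 rad and value of joint side_near below 0.8 rad), for 0.1 s.
At the end, for the whole second after the job is handed in: All four walls lie flat (each within 0.09 rad), the crate lies level on the counter within 60 mm of where it stood and is at rest, and the jar stands upright (within 0.1 rad) on the stock jar, centres within 20 mm (value of joint each of end_left, end_right, side_far, side_near above 1.48 rad and angle between crate's own z axis and vertical below 0.05 rad and height (world z) of crate below 0.01 m and distance of crate from where it was at the start of the episode below 0.06 m and linear speed of crate below 0.02 m/s and horizontal distance between jar_mid and stock_jar_mid below 0.02 m and height (world z) of jar_mid between 0.143 and 0.157 m and angle between each of jar_mid, stock_jar_mid's own z axis and vertical below 0.1 rad); the robot touches nothing.
It fails at once if the cup of candy sticks or the bell is moved by more than 30 mm (distance of any of stick_cup, bell from where it was at the start of the episode above 0.03 m).
It fails at once if a jar is tipped over (angle between any of jar_mid, stock_jar_mid's own z axis and vertical above 0.7 rad).
It also fails if it takes over 67 s, if anything falls off the work surface, if the arm or the gripper's body presses on something with over 40 N, if the wrist force passes 120 N, or if a joint passes its speed limit or range.

## Working session

There is one attempt and no reset: what is moved stays moved. The work goes in short steps, Python scripts to look and compute and a tool call to move; the robot and the scene stay as the last step left them, time stands still between calls to the robot, and variables do not carry over. Pictures are saved under pics/ and viewed, about 8 in all and at most 12, crops included, and the job is handed in when it is done.

Besides the shell and the picture viewer there is one more tool, called after "Emit:" as name(argument=value, ...) on one line, values as JSON. arm_command: Moves the arm, as the interface text tells. Its arguments: {"type":"object","properties":{"plan":{"type":"array"},"newtons":{"type":"number"}},"required":["plan"]}

```bash
mkdir -p pics
cat > h.py <<'E'
import numpy as np, cv2
from plant import arm, viewer
def cap(n,f):
    d=viewer.read_camera(n); cv2.imwrite('pics/'+f,d['color'][...,::-1]); np.savez('pics/'+f[:-4],**d); return d
def ray(d,u,v,z):
    K,R,t=d['camera_matrix'],d['R'],d['t']
    c=-R.T@t; r=R.T@np.linalg.solve(K,[u,v,1.]); return c+r*(z-c[2])/r[2]
def proj(d,X):
    p=d['camera_matrix']@(d['R']@np.array(X,float)+d['t']); return p[:2]/p[2]
E
python3 - <<'E'
from h import *
a=cap('top','top0.png');b=cap('scene','scene0.png')
for d in(a,b): print((-d['R'].T@d['t']).round(3),d['R'].round(2).tolist())
s=arm.observe();print(s['t'],s['tcp_pos'],s['ee_rot'].round(3) if hasattr(s['ee_rot'],'round') else s['ee_rot'],s['width'])
E
```

```text
[0.364 0.033 1.223] [[0.01, -1.0, 0.02], [-0.99, -0.02, -0.17], [0.17, -0.01, -0.99]]
[ 0.003 -0.703  0.613] [[0.78, -0.63, -0.0], [-0.32, -0.39, -0.86], [0.54, 0.67, -0.5]]
0.1 [0.15104889 0.55475701 0.40415798] [[ 0.965 -0.     0.263]
 [-0.263 -0.001  0.965]
 [-0.    -1.    -0.001]] 0.08567107057054385
```

View pics/top0.png

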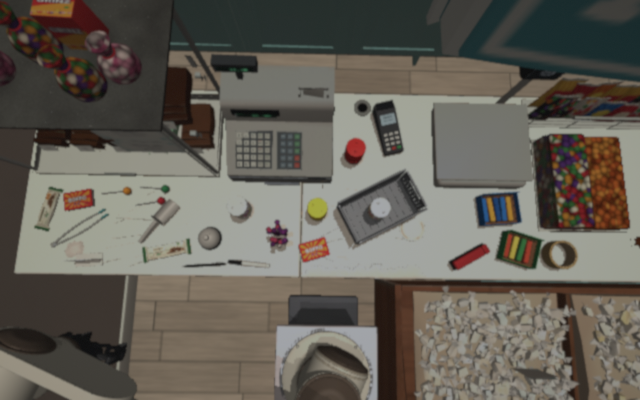

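View pics/scene0.png

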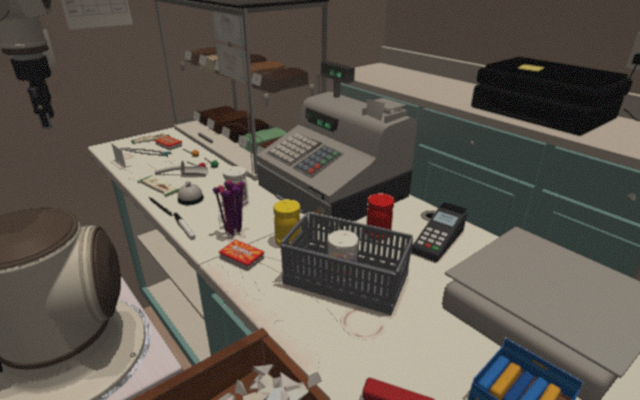

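Top view: candidates for the jar are the white cap in the crate (380,208), white cap on the counter (238,208 = stock), yellow (317,208) and red (355,150) look-alikes. I choose the one in the crate. The cup is at (277,236), the bell at (210,238). Close crop next.

Run:
```python
from h import *
d=np.load('pics/top0.npz');im=d['color']
c=im[160:260,180:440][...,::-1]
cv2.imwrite('pics/crop0.png',cv2.resize(c,None,fx=3.07,fy=3.07,interpolation=cv2.INTER_CUBIC))
hsv=cv2.cvtColor(im,cv2.COLOR_RGB2HSV)
for n,(u,v) in dict(jar=(380,208),stock=(238,208)).items():
    m=((hsv[...,2]>im[v-14:v+14,u-14:u+14].max()*0.72)&(hsv[...,1]<60)).astype(np.uint8)
    w=np.zeros_like(m);cv2.circle(w,(u,v),15,1,-1);m&=w
    ys,xs=np.nonzero(m);print(n,xs.mean(),ys.mean(),m.sum(),xs.min(),xs.max(),ys.min(),ys.max(),ray(d,xs.mean(),ys.mean(),.108 if n=='jar' else .1))
for n,u,v,z in(('bell',210,238,.03),('cup',277,236,.1),('yel',317,208,.1),('red',355,150,.1)): print(n,ray(d,u,v,z).round(3))
print(d['camera_matrix'])
```

```text
jar 380.4396284829721 206.79256965944273 323 371 390 197 216 [ 0.51880712 -0.15736075  0.108     ]
stock 236.3919413919414 206.14652014652015 546 223 253 193 223 [0.51471345 0.28339943 0.1       ]
bell [0.42  0.378 0.03 ]
cup [0.426 0.156 0.1  ]
yel [0.513 0.037 0.1  ]
red [ 0.7  -0.08  0.1 ]
[[368.6701896    0.         323.70217722]
 [  0.         368.6701896  194.06318259]
 [  0.           0.           1.        ]]
```

View pics/crop0.png

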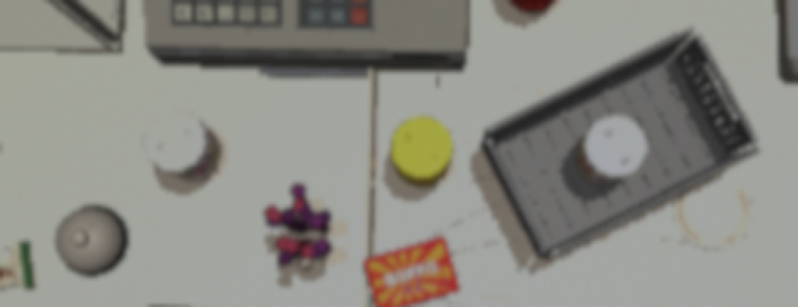

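The crop shows white jar cap mid-crate (crop 614,146), stock cap (178,142), crate rim corners at about (487,135), (540,260), (757,152), (690,30). It matches the description: white cap inside the crate.

```bash
cat >> h.py <<'E'
def rel(p):  # world shift of TCP to p -> tool axes cm
    s=arm.observe(); R=np.array(s['ee_rot']); return (R.T@(np.array(p)-s['tcp_pos'])*100).round(2)
E
python3 - <<'E'
from h import *
d=np.load('pics/top0.npz')
C=[ray(d,180+u/3.07,160+v/3.07,.106)[:2] for u,v in((487,135),(540,260),(757,152),(690,30))]
C=np.array(C);print(C.round(3),'centre',C.mean(0).round(3))
for i in range(4):
    e=C[(i+1)%4]-C[i];print(np.linalg.norm(e).round(3),np.degrees(np.arctan2(e[1],e[0])).round(1))
print('stock',ray(d,180+178/3.07,160+143/3.07,.1).round(3),'jar',ray(d,180+614/3.07,160+147/3.07,.108).round(3))
j=ray(d,380.2,207.5,.1)
print(rel([.519,-.157,.36]))
E
```

```text
[[ 0.526 -0.029]
 [ 0.403 -0.082]
 [ 0.513 -0.3  ]
 [ 0.637 -0.235]] centre [ 0.52  -0.162]
0.134 -156.7
0.244 -63.1
0.14 27.4
0.234 118.4
stock [0.513 0.278 0.1  ] jar [ 0.515 -0.156  0.108]
[ 54.2    4.47 -59.01]
```

Emit:
arm_command(plan=[{"xyz": [0, 0, 0], "rot": [0, -10.5, 0], "fingers": 0}, {"xyz": [0, 0, 0], "rot": [0, -10.5, 0], "fingers": 0}, {"xyz": [0, 0, 0], "rot": [0, -10.5, 0], "fingers": 0}, {"xyz": [0, 0, 0], "rot": [0, -10.5, 0], "fingers": 0}, {"xyz": [0, 0, -5], "rot": [0, 0, 0], "fingers": 0}, {"xyz": [0, 0, -5], "rot": [0, 0, 0], "fingers": 0}, {"xyz": [0, 0, -5], "rot": [0, 0, 0], "fingers": 0}, {"xyz": [0, 0, -5], "rot": [0, 0, 0], "fingers": 0}, {"xyz": [0, 0, -5], "rot": [0, 0, 0], "fingers": 0}, {"xyz": [0, 0, -5], "rot": [0, 0, 0], "fingers": 0}, {"xyz": [0, 0, -5], "rot": [0, 0, 0], "fingers": 0}, {"xyz": [0, 0, -5], "rot": [0, 0, 0], "fingers": 0}])

```text
t: 1.6
tcp_pos: [0.3315, 0.1961, 0.4046]
ee_rot: [[0.893, 0.0, -0.451], [0.451, -0.0, 0.893], [0.0, -1.0, -0.0]]
ft_force: [0.9, 0.1, -0.3]
width: 0.0853
```

Emit:
arm_command(plan=[{"xyz": [0, 0, -5], "rot": [0, 0, 0], "fingers": 0}, {"xyz": [0, 0, -5], "rot": [0, 0, 0], "fingers": 0}, {"xyz": [0, 0, -5], "rot": [0, 0, 0], "fingers": 0}, {"xyz": [0, 0, -5], "rot": [0, 0, 0], "fingers": 0}, {"xyz": [0, 0, -5], "rot": [0, 0, 0], "fingers": 0}, {"xyz": [0, 0, -5], "rot": [0, 0, 0], "fingers": 0}, {"xyz": [0, 0, -5], "rot": [0, 0, 0], "fingers": 0}, {"xyz": [0, 0, -5], "rot": [0, 0, 0], "fingers": 0}, {"xyz": [0, 0, 0], "rot": [0, 0, 0], "fingers": 0}])

```text
t: 2.72
tcp_pos: [0.5122, -0.162, 0.4035]
ee_rot: [[0.894, -0.002, -0.448], [0.448, 0.0, 0.894], [-0.001, -1.0, 0.001]]
ft_force: [0.3, -0.0, -1.2]
width: 0.0855
```

Run:
```python
from h import *
s=arm.observe();print(s['t'],s['tcp_pos'],np.round(s['ee_rot'],3).tolist(),np.round(s['joints'],2),s['ft_force'])
cap('wrist','w1.png'); print(rel([.517,-.157,.23]))
```

```text
2.725 [ 0.51219492 -0.16203377  0.40348705] [[0.894, -0.002, -0.448], [0.448, 0.0, 0.894], [-0.001, -1.0, 0.001]] [-0.45  0.07  1.53 -0.    1.54 -2.48] [ 3.38481612e-01 -5.59079416e-04 -1.21582842e+00]
[ 0.66 17.38  0.05]
```

View pics/w1.png

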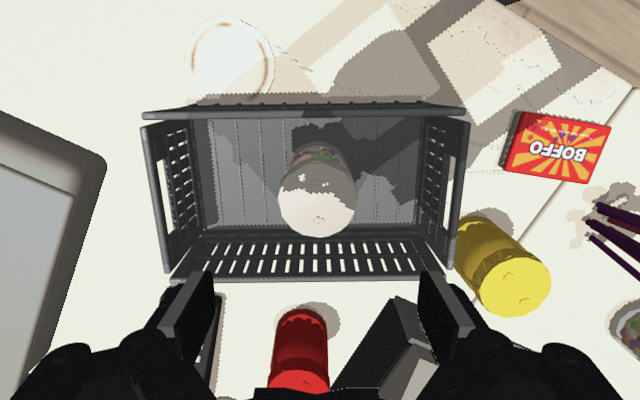

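Wrist view: jar cap at about (317,205), near wall rim (143,112)-(465,106), far wall rim (172,280)-(462,275), end walls at left (155,195) and right (458,190), yellow jar close to the +y end (510,280).

Run:
```python
from h import *
d=np.load('pics/w1.npz');R=np.array(arm.observe()['ee_rot'])
P=dict(cap=(317,205,.108),capL=(278,205,.108),capR=(356,205,.108),nl=(143,113,.106),nr=(465,106,.106),fl=(172,281,.106),fr=(460,274,.106),endL_a=(147,126,.106),endL_b=(167,272,.106),endR_a=(466,122,.106),endR_b=(452,266,.106),yel=(517,288,.1))
for k,(u,v,z) in P.items(): print(k,ray(d,u,v,z).round(3))
C=np.array([ray(d,*P[k])[:2] for k in('nl','nr','fr','fl')]);print(C.mean(0).round(3),[round(float(np.degrees(np.arctan2(*(C[a]-C[b])[::-1]))),1) for a,b in((1,0),(2,3))],[np.linalg.norm(C[a]-C[b]).round(3) for a,b in((1,0),(2,3),(0,3),(1,2))])
print('cam',(-d['R'].T@d['t']).round(3))
```

```text
cap [ 0.522 -0.156  0.108]
capL [ 0.535 -0.183  0.108]
capR [ 0.508 -0.128  0.108]
nl [ 0.515 -0.301  0.106]
nr [ 0.406 -0.094  0.106]
fl [ 0.64  -0.236  0.106]
fr [ 0.523 -0.018  0.106]
endL_a [ 0.523 -0.296  0.106]
endL_b [ 0.633 -0.242  0.106]
endR_a [ 0.415 -0.087  0.106]
endR_b [ 0.52  -0.029  0.106]
yel [0.515 0.039 0.1  ]
[ 0.521 -0.162] [117.8, 118.2] [np.float64(0.235), np.float64(0.246), np.float64(0.141), np.float64(0.14)]
cam [ 0.437 -0.2    0.374]
```

Emit:
arm_command(plan=[{"xyz": [1.0, 3, 0.2], "rot": [0, 0, 0], "fingers": 0}, {"xyz": [0, 4, 0], "rot": [0, 0, 0], "fingers": 0}, {"xyz": [0, 4, 0], "rot": [0, 0, 0], "fingers": 0}, {"xyz": [0, 4, 0], "rot": [0, 0, 0], "fingers": 0}, {"xyz": [0, 3.1, 0], "rot": [0, 0, 0], "fingers": 0}, {"xyz": [0, 0, 0], "rot": [0, 0, 0], "fingers": 0.4}, {"xyz": [0, 0, 0], "rot": [0, 0, 0], "fingers": 0.5}, {"xyz": [0, 0, 0], "rot": [0, 0, 0], "fingers": 0.6}, {"xyz": [0, 0, 0], "rot": [0, 0, 0], "fingers": 0.6}, {"xyz": [0, 0, 0], "rot": [0, 0, 0], "fingers": 0.6}], newtons=30)

```text
t: 4.03
tcp_pos: [0.5196, -0.1531, 0.225]
ee_rot: [[0.893, 0.001, -0.45], [0.45, -0.0, 0.893], [0.001, -1.0, -0.001]]
ft_force: [-2.3, 1.6, 8.7]
width: 0.0615
```

Emit:
arm_command(plan=[{"xyz": [0, -2, 0], "rot": [0, 0, 0], "fingers": 0.6}, {"xyz": [0, -4, 0], "rot": [0, 0, 0], "fingers": 0.6}, {"xyz": [0, -4, 0], "rot": [0, 0, 0], "fingers": 0.6}, {"xyz": [0, -4, 0], "rot": [0, 0, 0], "fingers": 0.6}, {"xyz": [0, -3, 0], "rot": [0, 0, 0], "fingers": 0.6}])

```text
t: 4.65
tcp_pos: [0.5192, -0.153, 0.396]
ee_rot: [[0.893, 0.001, -0.45], [0.45, -0.001, 0.893], [0.001, -1.0, -0.001]]
ft_force: [0.7, -0.5, -4.5]
width: 0.0616
```

Run:
```python
from h import *
s=arm.observe();print(s['t'],s['tcp_pos'],s['width'],s['ft_force'])
print(rel([.513,.281,.40]),rel([.44,.06,.40]))
```

```text
4.65 [ 0.51915257 -0.15298404  0.39595608] 0.06159588667509328 [ 0.65055769 -0.54222755 -4.53298532]
[19.   -0.43 39.02] [ 2.53 -0.43 22.58]
```

Emit:
arm_command(plan=[{"xyz": [1.9, 0, 3.9], "rot": [0, 0, 0], "fingers": 0.6}, {"xyz": [1.9, 0, 3.9], "rot": [0, 0, 0], "fingers": 0.6}, {"xyz": [1.9, 0, 3.9], "rot": [0, 0, 0], "fingers": 0.6}, {"xyz": [1.9, 0, 3.9], "rot": [0, 0, 0], "fingers": 0.6}, {"xyz": [1.9, 0, 3.9], "rot": [0, 0, 0], "fingers": 0.6}, {"xyz": [1.9, 0, 3.9], "rot": [0, 0, 0], "fingers": 0.6}, {"xyz": [1.9, 0, 3.9], "rot": [0, 0, 0], "fingers": 0.6}, {"xyz": [1.9, 0, 3.9], "rot": [0, 0, 0], "fingers": 0.6}, {"xyz": [1.9, 0, 3.9], "rot": [0, 0, 0], "fingers": 0.6}, {"xyz": [1.9, 0, 3.9], "rot": [0, 0, 0], "fingers": 0.6}, {"xyz": [0, 0, 0], "rot": [0, 0, 0], "fingers": 0.6}])

```text
t: 6.02
tcp_pos: [0.5128, 0.283, 0.3936]
ee_rot: [[0.891, -0.001, -0.453], [0.453, 0.0, 0.891], [-0.0, -1.0, 0.0]]
ft_force: [0.1, -0.6, -3.5]
width: 0.0613
```

Run:
```python
from h import *
s=arm.observe();print(s['t'],s['tcp_pos'],s['width'])
a=cap('wrist','w2.png')['color'];b=cap('scene','s2.png')['color']
c=cv2.resize(b[100:240,140:340],(571,400),interpolation=cv2.INTER_CUBIC)
cv2.imwrite('pics/c2.png',cv2.resize(np.hstack([a,c]),(800,264))[...,::-1])
```

```text
6.025 [0.51278734 0.28295908 0.39360467] 0.06133231045657706
```

View pics/c2.png

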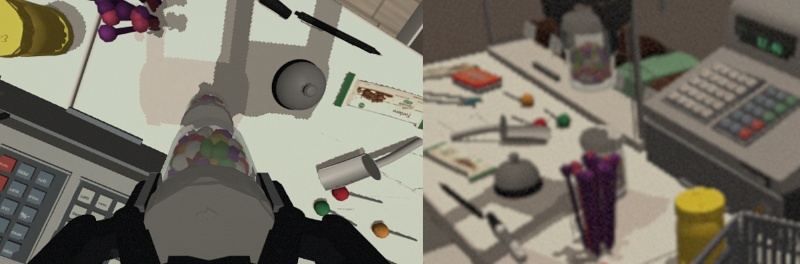

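Composite: the wrist picture shows the held jar (bottom centre), with the stock cap just beyond at about (207,110); the scene crop shows the held jar (590,55) above the stock cap (602,140). I check both by projection.

Run:
```python
from h import *
w=np.load('pics/w2.npz');s=np.load('pics/s2.npz')
f=lambda p:((p[0]-140)*1.887+422.8,(p[1]-100)*1.887)
for n,X in dict(stocktop=(.513,.280,.1),stockbot=(.513,.28,0),heldbase=(.5128,.283,.178),heldtop=(.5128,.283,.278)).items():
    print(n,'scene crop',np.round(f(proj(s,X)),1),'wrist comp',(proj(w,X)*.6606).round(1))
hs=cv2.cvtColor(s['color'],cv2.COLOR_RGB2HSV)
big=np.vstack([cv2.resize(w['color'][100:300,180:440],(780,600)),])
c=s['color'][90:210,200:270]
o=np.hstack([cv2.resize(w['color'][120:300,220:400],(440,440)),cv2.resize(c,(257,440),interpolation=cv2.INTER_CUBIC)])
cv2.imwrite('pics/c3.png',cv2.convertScaleAbs(o[...,::-1],alpha=1.4))
```

```text
stocktop scene crop [597.6 134. ] wrist comp [206.1 125.8]
stockbot scene crop [603.8 194.1] wrist comp [206.7 106.7]
heldbase scene crop [591.1  82.9] wrist comp [208.4 154.4]
heldtop scene crop [583.8  12.9] wrist comp [208.3 244.7]
```

View pics/c3.png

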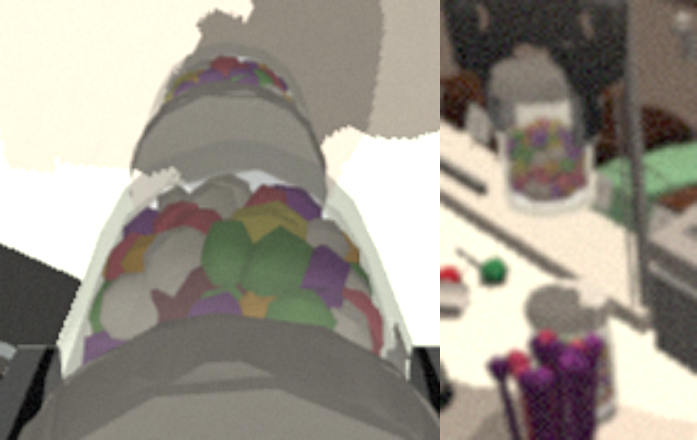

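Run:
```python
from h import *
w=np.load('pics/w2.npz')
for v in (88,92,96): 
    p=ray(w,314,120+v/2.444,.1); u=p-(-w['R'].T@w['t']); u[2]=0;u/=np.linalg.norm(u); 
    print(p.round(3),(p+np.array([.893,.45,0])*.032).round(3))
print([ray(w,220+x/2.444,120+165/2.444,.1).round(3) for x in(132,325)])
```

```text
[0.488 0.269 0.1  ] [0.517 0.284 0.1  ]
[0.489 0.27  0.1  ] [0.518 0.284 0.1  ]
[0.49 0.27 0.1 ] [0.519 0.285 0.1  ]
[array([0.524, 0.253, 0.1  ]), array([0.497, 0.307, 0.1  ])]
```

Emit:
arm_command(plan=[{"xyz": [0.2, 3, 0], "rot": [0, 0, 0], "fingers": 0.6}, {"xyz": [0, 3, 0], "rot": [0, 0, 0], "fingers": 0.6}, {"xyz": [0, 1, 0], "rot": [0, 0, 0], "fingers": 0.6}, {"xyz": [0, 0.2, 0], "rot": [0, 0, 0], "fingers": 0.6}, {"xyz": [0, 0.2, 0], "rot": [0, 0, 0], "fingers": 0.6}, {"xyz": [0, 0, 0], "rot": [0, 0, 0], "fingers": 0.6}])

```text
t: 6.88
tcp_pos: [0.5153, 0.2815, 0.3204]
ee_rot: [[0.893, 0.001, -0.45], [0.45, 0.0, 0.893], [0.001, -1.0, -0.0]]
ft_force: [0.4, -0.8, -5.1]
width: 0.0619
```

Emit:
arm_command(plan=[{"xyz": [0, 0.2, 0], "rot": [0, 0, 0], "fingers": 0.6}, {"xyz": [0, 0, 0], "rot": [0, 0, 0], "fingers": 0.6}])

```text
t: 7.12
tcp_pos: [0.5151, 0.2815, 0.3177]
ee_rot: [[0.893, -0.0, -0.45], [0.45, -0.0, 0.893], [-0.0, -1.0, -0.0]]
ft_force: [-0.8, 0.5, -3.1]
width: 0.0615
```

Emit:
arm_command(plan=[{"xyz": [0, 0.1, 0], "rot": [0, 0, 0], "fingers": 0.6}, {"xyz": [0, 0.1, 0], "rot": [0, 0, 0], "fingers": 0.6}, {"xyz": [0, 0, 0], "rot": [0, 0, 0], "fingers": 0.6}])

```text
t: 7.5
tcp_pos: [0.5153, 0.2816, 0.3166]
ee_rot: [[0.893, 0.001, -0.451], [0.451, 0.001, 0.893], [0.002, -1.0, -0.0]]
ft_force: [-1.8, -0.1, 5.8]
width: 0.0615
```

Emit:
arm_command(plan=[{"xyz": [0, 0, 0], "rot": [0, 0, 0], "fingers": 0.22}, {"xyz": [0, 0, 0], "rot": [0, 0, 0], "fingers": 0.18}, {"xyz": [0, 0, 0], "rot": [0, 0, 0], "fingers": 0.1}, {"xyz": [0, 0, 0], "rot": [0, 0, 0], "fingers": 0}, {"xyz": [0, 0, 0], "rot": [0, 0, 0], "fingers": 0}, {"xyz": [0, 0, 0], "rot": [0, 0, 0], "fingers": 0}, {"xyz": [0, -2, 0], "rot": [0, 0, 0], "fingers": 0}, {"xyz": [0, -4, 0], "rot": [0, 0, 0], "fingers": 0}, {"xyz": [0, -4, 0], "rot": [0, 0, 0], "fingers": 0}])

```text
t: 8.62
tcp_pos: [0.5151, 0.2815, 0.4168]
ee_rot: [[0.893, -0.0, -0.45], [0.45, -0.0, 0.893], [-0.0, -1.0, -0.0]]
ft_force: [0.6, -0.4, 0.8]
width: 0.0856
```

Run:
```python
from h import *
s=arm.observe();print(s['t'],s['tcp_pos'],s['width'],s['ft_force'],np.round(s['joints'],2))
a=cap('wrist','w4.png')['color'];b=cap('scene','s4.png')['color']
o=np.hstack([cv2.resize(a,(480,300)),cv2.resize(b[120:220,190:290],(300,300),interpolation=cv2.INTER_CUBIC)])
cv2.imwrite('pics/c4.png',o[...,::-1])
```

```text
8.625 [0.51506169 0.28147755 0.41677489] 0.08564371689145114 [ 0.56927276 -0.35324046  0.78687   ] [ 0.37  0.17  1.39 -0.    1.58 -1.67]
```

View pics/c4.png

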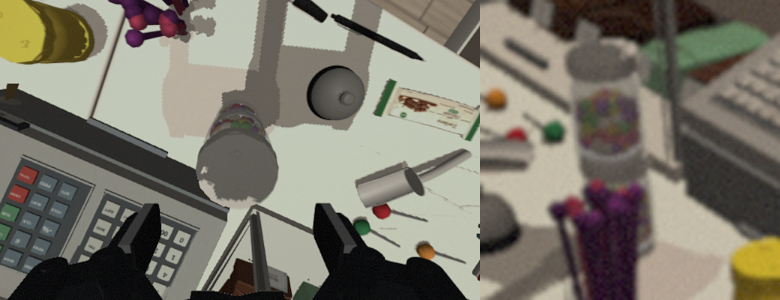

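Stacked upright, centred, clear of fingers; side walls untouched. Next go to outside of the +y end wall with fingers shut.

Emit:
arm_command(plan=[{"xyz": [0, -1, 0], "rot": [0, 0, 0], "fingers": 0}, {"xyz": [-2.8, 0, -3.6], "rot": [0, 0, 0], "fingers": 0}, {"xyz": [-2.8, 0, -3.6], "rot": [0, 0, 0], "fingers": 0}, {"xyz": [-2.8, 0, -3.6], "rot": [0, 0, 0], "fingers": 0}, {"xyz": [-2.8, 0, -3.6], "rot": [0, 0, 0], "fingers": 1}, {"xyz": [-2.8, 0, -3.6], "rot": [0, 0, 0], "fingers": 1}, {"xyz": [-2.8, 0, -3.6], "rot": [0, 0, 0], "fingers": 1}, {"xyz": [-2.8, 0, -3.6], "rot": [0, 0, 0], "fingers": 1}, {"xyz": [0, 0, 0], "rot": [0, -1.2, 0], "fingers": 1}, {"xyz": [0, 3, 0], "rot": [0, 0, 0], "fingers": 1}, {"xyz": [0, 0, 0], "rot": [0, 0, 0], "fingers": 1}])

```text
t: 10.1
tcp_pos: [0.4535, -0.0313, 0.394]
ee_rot: [[0.883, -0.004, -0.469], [0.469, 0.001, 0.883], [-0.003, -1.0, 0.003]]
ft_force: [-0.3, -0.6, 1.0]
width: -0.0
```

```bash
cat >> h.py <<'E'
def w2c(C,yaw):  # print tip in crate frame (mm)
    s=arm.observe(); R=np.array(s['ee_rot']); tip=np.array(s['tcp_pos'])+R[:,1]*.173
    c,n=np.cos(np.radians(yaw)),np.sin(np.radians(yaw)); d=tip[:2]-C
    print('t',s['t'],'tip crate mm',(1000*np.array([c*d[0]+n*d[1],-n*d[0]+c*d[1],tip[2]])).round(1),'F',np.round(s['ft_force'],1),'w',round(s['width'],3))
E
python3 - <<'E'
from h import *
w2c([.521,-.162],28)
cap('top','t5.png');d=cap('wrist','w5.png');im=np.load('pics/t5.npz')['color']
o=np.hstack([cv2.resize(im[150:260,300:440],(509,400),interpolation=cv2.INTER_CUBIC),cv2.resize(d['color'],(291,182)).repeat(1,0) if 0 else np.zeros((400,1,3),np.uint8)])
cv2.imwrite('pics/c5.png',np.vstack([cv2.resize(d['color'],(509,318)),o[:, :509][:280]])[...,::-1])
E
```

```text
t 10.1 tip crate mm [  1.3 147.6 221. ] F [-0.3 -0.6  1. ] w -0.0
```

View pics/c5.png

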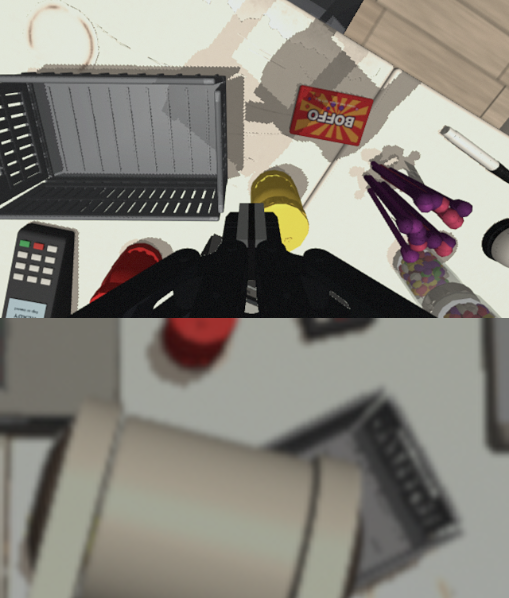

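Wrist view: crate's +y rim at (225,80..215), shut fingers at (255,220) just outside it; yellow jar clear at (280,220). Top view is mostly hidden by the arm. Descend and fold.

Emit:
arm_command(plan=[{"xyz": [0, 5, 0], "rot": [0, 0, 0], "fingers": 1}, {"xyz": [0, 5, 0], "rot": [0, 0, 0], "fingers": 1}, {"xyz": [0, 4, 0], "rot": [0, 0, 0], "fingers": 1}, {"xyz": [0, 1.5, 0], "rot": [0, 0, 0], "fingers": 1}, {"xyz": [0, 0, -1.0], "rot": [0, 0, 0], "fingers": 1}, {"xyz": [0, 0.1, -1.0], "rot": [0, 0, 0], "fingers": 1}, {"xyz": [0, 0.2, -1.0], "rot": [0, 0, 0], "fingers": 1}, {"xyz": [0, 0.4, -1.0], "rot": [0, 0, 0], "fingers": 1}, {"xyz": [0, 0.7, -1.0], "rot": [0, 0, 0], "fingers": 1}, {"xyz": [0, 1.0, -0.8], "rot": [0, 0, 0], "fingers": 1}, {"xyz": [0, 1.2, -0.6], "rot": [0, 0, 0], "fingers": 1}, {"xyz": [0, 0.6, 0], "rot": [0, 0, 0], "fingers": 1}])

```text
t: 11.7
tcp_pos: [0.4836, -0.0885, 0.1975]
ee_rot: [[0.883, -0.001, -0.469], [0.469, 0.0, 0.883], [-0.001, -1.0, 0.001]]
ft_force: [-0.5, -0.4, 1.1]
width: -0.0002
```

```bash
python3 -c "
from h import *
w2c([.521,-.162],28)"
```

```text
t 11.7 tip crate mm [ 1.3 82.5 24.5] F [-0.5 -0.4  1.1] w -0.0
```

Emit:
arm_command(plan=[{"xyz": [0, 0.4, -0.3], "rot": [0, 0, 0], "fingers": 1}, {"xyz": [0, 0.2, 0], "rot": [0, 0, 0], "fingers": 1}, {"xyz": [0, 0.2, 0], "rot": [0, 0, 0], "fingers": 1}, {"xyz": [0, 0, 0], "rot": [0, 0, 0], "fingers": 1}])

```text
t: 12.2
tcp_pos: [0.4851, -0.0909, 0.1908]
ee_rot: [[0.883, 0.0, -0.469], [0.469, -0.0, 0.883], [0.0, -1.0, -0.0]]
ft_force: [-0.2, -0.6, -0.3]
width: -0.0003
```

Emit:
arm_command(plan=[{"xyz": [0, 0.1, 0], "rot": [0, 0, 0], "fingers": 1}, {"xyz": [0, 0.1, 0], "rot": [0, 0, 0], "fingers": 1}, {"xyz": [0, 0, 0], "rot": [0, 0, 0], "fingers": 1}])

```text
t: 12.58
tcp_pos: [0.4852, -0.0909, 0.1901]
ee_rot: [[0.883, 0.001, -0.469], [0.469, -0.0, 0.883], [0.0, -1.0, -0.001]]
ft_force: [-9.1, 3.7, 25.4]
width: -0.0005
```

Emit:
arm_command(plan=[{"xyz": [0, -2, 0], "rot": [0, 0, 0], "fingers": 1}, {"xyz": [0, -5, 0], "rot": [0, 0, 0], "fingers": 1}, {"xyz": [0, -5, 0], "rot": [0, 0, 0], "fingers": 1}, {"xyz": [0, -4, -3], "rot": [0, 0, 0], "fingers": 1}, {"xyz": [0, -3, -4], "rot": [0, 0, 0], "fingers": 1}, {"xyz": [0, 0, -4], "rot": [0, 0, 0], "fingers": 1}, {"xyz": [0, 0, -4], "rot": [0, 0, 0], "fingers": 1}, {"xyz": [0, 0, -4], "rot": [0, 0, 0], "fingers": 1}, {"xyz": [0, 0, -3.6], "rot": [0, 0, 0], "fingers": 1}, {"xyz": [0, 0, 0], "rot": [0, 0, 0], "fingers": 1}])

```text
t: 13.82
tcp_pos: [0.5916, -0.2924, 0.3777]
ee_rot: [[0.884, -0.001, -0.468], [0.468, 0.0, 0.884], [-0.001, -1.0, 0.001]]
ft_force: [0.7, 1.5, -0.1]
width: 0.0002
```

Run:
```python
from h import *
w2c([.521,-.162],28);print(np.round(arm.observe()['joints'],2))
d=cap('wrist','w6.png')
```

```text
t 13.825 tip crate mm [   1.  -148.2  204.7] F [ 0.7  1.5 -0.1] w 0.0
[-0.58  0.34  1.26 -0.    1.54 -2.63]
```

View pics/w6.png

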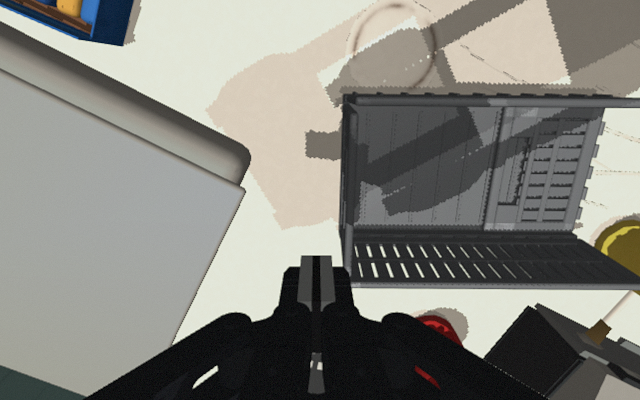

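The +y wall lies flat (530,165); fingers at (318,265) stand just outside the still upright -y wall (348,190). Grey box edge (245,190) is clear.

Emit:
arm_command(plan=[{"xyz": [0, 5, 0], "rot": [0, 0, 0], "fingers": 1}, {"xyz": [0, 5, 0], "rot": [0, 0, 0], "fingers": 1}, {"xyz": [0, 3.9, 0], "rot": [0, 0, 0], "fingers": 1}, {"xyz": [0, 0, 0], "rot": [0, 0, 0], "fingers": 1}, {"xyz": [0, 0, 1.0], "rot": [0, 0, 0], "fingers": 1}, {"xyz": [0, 0.1, 1.0], "rot": [0, 0, 0], "fingers": 1}, {"xyz": [0, 0.2, 1.0], "rot": [0, 0, 0], "fingers": 1}, {"xyz": [0, 0.4, 1.0], "rot": [0, 0, 0], "fingers": 1}, {"xyz": [0, 0.7, 1.0], "rot": [0, 0, 0], "fingers": 1}, {"xyz": [0, 1.0, 0.8], "rot": [0, 0, 0], "fingers": 1}, {"xyz": [0, 1.2, 0.6], "rot": [0, 0, 0], "fingers": 1}, {"xyz": [0, 0.6, 0], "rot": [0, 0, 0], "fingers": 1}])

```text
t: 15.38
tcp_pos: [0.5608, -0.2336, 0.1965]
ee_rot: [[0.883, -0.001, -0.469], [0.469, 0.001, 0.883], [-0.001, -1.0, 0.001]]
ft_force: [-0.6, 1.1, 0.8]
width: 0.0
```

Emit:
arm_command(plan=[{"xyz": [0, 0.4, 0.3], "rot": [0, 0, 0], "fingers": 1}, {"xyz": [0, 0.3, 0], "rot": [0, 0, 0], "fingers": 1}, {"xyz": [0, 0.1, 0], "rot": [0, 0, 0], "fingers": 1}, {"xyz": [0, 0.1, 0], "rot": [0, 0, 0], "fingers": 1}, {"xyz": [0, 0, 0], "rot": [0, 0, 0], "fingers": 1}])

```text
t: 16.0
tcp_pos: [0.5598, -0.2314, 0.1902]
ee_rot: [[0.883, 0.0, -0.469], [0.469, -0.0, 0.883], [0.0, -1.0, -0.001]]
ft_force: [-9.3, 4.3, 20.2]
width: -0.0002
```

Emit:
arm_command(plan=[{"xyz": [0, -2, 0], "rot": [0, 0, 0], "fingers": 1}, {"xyz": [0, -5, 0], "rot": [0, 0, 0], "fingers": 1}, {"xyz": [0, -5, 0], "rot": [0, 0, 0], "fingers": 1}, {"xyz": [0, -4, 0], "rot": [0, 0, 0], "fingers": 1}, {"xyz": [3.2, -2, 2.6], "rot": [0, 0, 0], "fingers": 1}, {"xyz": [3.2, 0, 2.6], "rot": [0, 0, 0], "fingers": 1}, {"xyz": [3.3, 0, 2.7], "rot": [0, 0, 0], "fingers": 1}, {"xyz": [0, 0, 0], "rot": [0, 0, 0], "fingers": 1}])

```text
t: 17.0
tcp_pos: [0.6091, -0.1138, 0.3688]
ee_rot: [[0.882, 0.0, -0.472], [0.472, 0.0, 0.882], [0.0, -1.0, 0.0]]
ft_force: [0.1, -0.6, -0.8]
width: -0.0001
```

Run:
```python
from h import *
w2c([.521,-.162],28);print(np.round(arm.observe()['joints'],2))
d=cap('wrist','w7.png')
```

```text
t 17.0 tip crate mm [100.4   1.2 195.8] F [ 0.1 -0.6 -0.8] w -0.0
[-0.31  0.26  1.38  0.    1.5  -2.37]
```

View pics/w7.png

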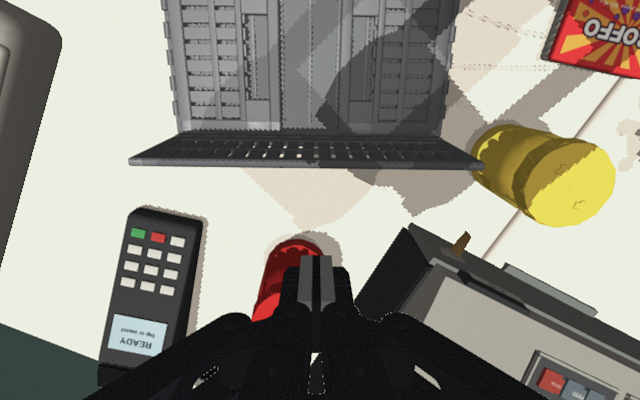

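Both end walls flat; far wall rim (130..485,162) still up, fingers outside it at (318,265).

Emit:
arm_command(plan=[{"xyz": [0, 5, 0], "rot": [0, 0, 0], "fingers": 1}, {"xyz": [0, 4, 0], "rot": [0, 0, 0], "fingers": 1}, {"xyz": [0, 2.7, 0], "rot": [0, 0, 0], "fingers": 1}, {"xyz": [-1.2, 0, 0], "rot": [0, 0, 0], "fingers": 1}, {"xyz": [-1.0, 0.1, 0], "rot": [0, 0, 0], "fingers": 1}, {"xyz": [-1.0, 0.2, 0], "rot": [0, 0, 0], "fingers": 1}, {"xyz": [-1.0, 0.3, 0], "rot": [0, 0, 0], "fingers": 1}, {"xyz": [-1.0, 0.6, 0], "rot": [0, 0, 0], "fingers": 1}, {"xyz": [-0.9, 0.9, 0], "rot": [0, 0, 0], "fingers": 1}, {"xyz": [-0.7, 1.2, 0], "rot": [0, 0, 0], "fingers": 1}, {"xyz": [-0.5, 1.2, 0], "rot": [0, 0, 0], "fingers": 1}, {"xyz": [-0.4, 0.6, 0], "rot": [0, 0, 0], "fingers": 1}])

```text
t: 18.55
tcp_pos: [0.5399, -0.1523, 0.1995]
ee_rot: [[0.883, -0.001, -0.469], [0.469, 0.0, 0.883], [-0.001, -1.0, 0.001]]
ft_force: [0.6, -0.1, 0.7]
width: 0.0001
```

Emit:
arm_command(plan=[{"xyz": [0, 0.2, 0], "rot": [0, 0, 0], "fingers": 1}, {"xyz": [0, 0.2, 0], "rot": [0, 0, 0], "fingers": 1}, {"xyz": [0, 0.1, 0], "rot": [0, 0, 0], "fingers": 1}, {"xyz": [0, 0, 0], "rot": [0, 0, 0], "fingers": 1}])

```text
t: 19.05
tcp_pos: [0.5401, -0.1523, 0.198]
ee_rot: [[0.883, -0.001, -0.469], [0.469, -0.001, 0.883], [-0.001, -1.0, -0.0]]
ft_force: [-21.0, 4.1, 37.8]
width: 0.0004
```

Emit:
arm_command(plan=[{"xyz": [0, -2, 0], "rot": [0, 0, 0], "fingers": 1}, {"xyz": [0, -5, 0], "rot": [0, 0, 0], "fingers": 1}, {"xyz": [0, -5, 0], "rot": [0, 0, 0], "fingers": 1}, {"xyz": [0, -3, 0], "rot": [0, 0, 0], "fingers": 1}, {"xyz": [-4, -1, 0], "rot": [0, 0, 0], "fingers": 1}, {"xyz": [-4, 0, 0], "rot": [0, 0, 0], "fingers": 1}, {"xyz": [-4, 0, 0], "rot": [0, 0, 0], "fingers": 1}, {"xyz": [0, 0, 0], "rot": [0, 0, 0], "fingers": 1}])

```text
t: 20.05
tcp_pos: [0.433, -0.2092, 0.3563]
ee_rot: [[0.884, 0.001, -0.467], [0.467, -0.001, 0.884], [0.0, -1.0, -0.001]]
ft_force: [0.7, -0.1, 0.3]
width: 0.0002
```

Run:
```python
from h import *
w2c([.521,-.162],28);print(np.round(arm.observe()['joints'],2))
d=cap('scene','s8.png');w=cap('wrist','w8.png')
cv2.imwrite('pics/c8.png',np.vstack([cv2.resize(d['color'][160:340,200:460],(433,300)),cv2.resize(w['color'],(433,270))])[...,::-1])
```

```text
t 20.05 tip crate mm [-99.9  -0.6 183.3] F [ 0.7 -0.1  0.3] w 0.0
[-0.61 -0.03  1.72 -0.    1.44 -2.67]
```

View pics/c8.png

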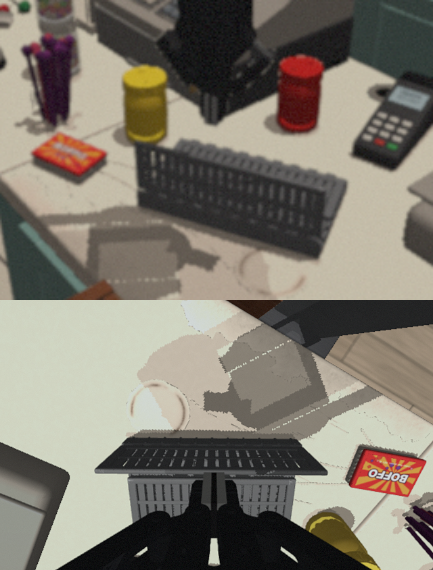

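The far wall is flat; near wall stands (wrist part: rim at y≈472, base y≈440). Numerically check that the fingers will come down outside it.

Run:
```python
from h import *
w=np.load('pics/w8.npz');k=640/433
c,n=np.cos(np.radians(28)),np.sin(np.radians(28))
for nm,u,v,z in(('rimL',95,472,.106),('rimR',327,472,.106),('baseL',125,440,.025),('baseR',298,437,.025)):
    p=ray(w,u*k,(v-300)*k,z)[:2]-[.521,-.162];print(nm,[round(1000*(c*p[0]+n*p[1])),round(1000*(-n*p[0]+c*p[1]))])
```

```text
rimL [-68, -121]
rimR [-67, 114]
baseL [-73, -118]
baseR [-76, 111]
```

Emit:
arm_command(plan=[{"xyz": [0, 5, 0], "rot": [0, 0, 0], "fingers": 1}, {"xyz": [0, 4, 0], "rot": [0, 0, 0], "fingers": 1}, {"xyz": [0, 1.1, 0], "rot": [0, 0, 0], "fingers": 1}, {"xyz": [1.2, 0, 0], "rot": [0, 0, 0], "fingers": 1}, {"xyz": [1.0, 0.1, 0], "rot": [0, 0, 0], "fingers": 1}, {"xyz": [1.0, 0.2, 0], "rot": [0, 0, 0], "fingers": 1}, {"xyz": [1.0, 0.3, 0], "rot": [0, 0, 0], "fingers": 1}, {"xyz": [1.0, 0.7, 0], "rot": [0, 0, 0], "fingers": 1}, {"xyz": [0.8, 1.0, 0], "rot": [0, 0, 0], "fingers": 1}, {"xyz": [0.6, 1.2, 0], "rot": [0, 0, 0], "fingers": 1}, {"xyz": [0.4, 0.7, 0], "rot": [0, 0, 0], "fingers": 1}, {"xyz": [0, 0.3, 0], "rot": [0, 0, 0], "fingers": 1}])

```text
t: 21.65
tcp_pos: [0.4962, -0.1756, 0.209]
ee_rot: [[0.883, -0.001, -0.469], [0.469, 0.0, 0.883], [-0.001, -1.0, 0.001]]
ft_force: [0.2, 0.2, 1.0]
width: 0.0003
```

Emit:
arm_command(plan=[{"xyz": [0, 0.2, 0], "rot": [0, 0, 0], "fingers": 1}, {"xyz": [0, 0.1, 0], "rot": [0, 0, 0], "fingers": 1}, {"xyz": [0, 0, 0], "rot": [0, 0, 0], "fingers": 1}])

```text
t: 22.02
tcp_pos: [0.4961, -0.1758, 0.2069]
ee_rot: [[0.883, 0.0, -0.469], [0.469, -0.0, 0.883], [0.0, -1.0, -0.0]]
ft_force: [0.0, 0.1, 0.3]
width: 0.0001
```

Emit:
arm_command(plan=[{"xyz": [0, 0.1, 0], "rot": [0, 0, 0], "fingers": 1}, {"xyz": [0, 0.1, 0], "rot": [0, 0, 0], "fingers": 1}, {"xyz": [0, 0, 0], "rot": [0, 0, 0], "fingers": 1}])

```text
t: 22.4
tcp_pos: [0.4962, -0.1758, 0.2062]
ee_rot: [[0.883, 0.001, -0.469], [0.469, -0.001, 0.883], [0.0, -1.0, -0.001]]
ft_force: [-8.5, 3.7, 22.3]
width: -0.0001
```

Pressed at 33 mm with 22 N. Lift clear and check.

Emit:
arm_command(plan=[{"xyz": [0, -2, 0], "rot": [0, 0, 0], "fingers": 1}, {"xyz": [0, -5, 0], "rot": [0, 0, 0], "fingers": 1}, {"xyz": [0, -5, 0], "rot": [0, 0, 0], "fingers": 1}, {"xyz": [0, -5, 0], "rot": [0, 0, 0], "fingers": 1}, {"xyz": [-2, -4, 0], "rot": [0, 0, 0], "fingers": 1}, {"xyz": [-2, 0, 0], "rot": [0, 0, 0], "fingers": 1}, {"xyz": [0, 0, 0], "rot": [0, 0, 0], "fingers": 1}, {"xyz": [0, 0, 0], "rot": [0, 0, 0], "fingers": 1}])

```text
t: 23.4
tcp_pos: [0.4609, -0.1944, 0.4137]
ee_rot: [[0.883, -0.001, -0.469], [0.469, 0.001, 0.883], [-0.001, -1.0, 0.001]]
ft_force: [0.3, -0.3, 0.7]
width: 0.0002
```

Run:
```python
from h import *
w2c([.521,-.162],28)
d=cap('scene','s9.png');w=cap('wrist','w9.png')
cv2.imwrite('pics/c9.png',np.vstack([cv2.resize(d['color'][110:310,150:470],(480,300)),cv2.resize(w['color'],(480,300))])[...,::-1])
```

```text
t 23.4 tip crate mm [-6.840e+01 -2.000e-01  2.407e+02] F [ 0.3 -0.3  0.7] w 0.0
```

View pics/c9.png

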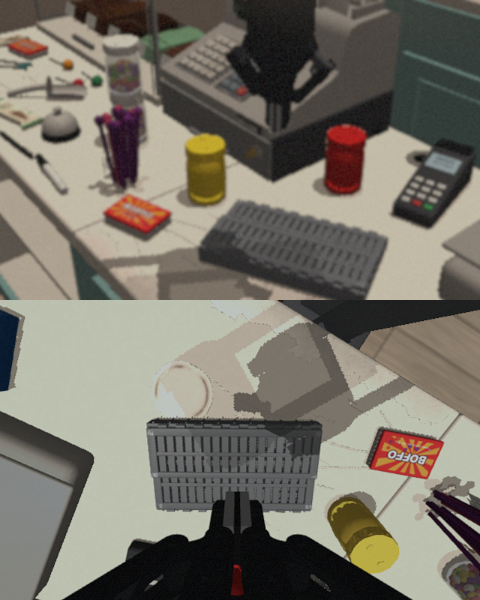

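The crate is flat (scene part 295,245), the jar stands upright on the stock jar (125,80), the cup and bell are in place, and the robot is clear.

```bash
python3 -c "
from h import *
print(arm.hand_in())"
```

```text
the job is handed in; nothing more can be done
None
```

I stacked the jar from the crate upright on the stock jar. Then I folded the crate flat in the order asked: left end wall, right end wall, far side wall, near side wall. I handed the job in at about 23 s; it returned no verdict.

- **Walls:** I pressed each one until a clear reaction force of about 20–40 N, at the expected heights of 17, 17, 25 and 33 mm. The last pictures show the crate flat. I did not measure the fold angles directly.
- **Jars and neighbours:** The last pictures show the jars stacked upright. The candy cup and bell look untouched, and the arm stood clear of everything.
- **Crate position:** Sighted before the last fold, the crate had shifted by about 3 mm, against the 60 mm allowed.
- **Disagreements:** My estimates of the stock jar's position differed by about 5 mm between views, so I placed the jar between them. The gripper read 61.5 mm on the 64 mm jar, but the hold was firm.

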